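Crack the walnut held in the nutcracker

ROBOT

A 6-joint arm with a two-finger parallel gripper is mounted at the origin on a cart in front of the work surface, level with it; the furniture and walls round the work are solid. World frame = base frame: x ahead of the robot, y to its left, z up, the work surface at z = 0. Lengths are in mm, angles in rad, forces in N, time in s.
With the tool pointing down it reaches from about 275 to 825 mm from the base axis. Payload 4.9 kg.
Tool frame: the origin (TCP) lies at the very end of the fingers, on their centre line; the grasp point (between the pads) lies 19 mm behind it; z points along the fingers, y is the line along which they close (so a half turn about z gives the same grasp; the last joint's range is limited). The gripper opens to 85 mm and grips with 20 to 120 N. Pads are 22 mm wide; open, the fingers measure 114 mm over their backs; the gripper's body (76 mm by 85 mm) begins 54 mm behind the grasp point. The pads swing forward as they close: fully open they stand 13 mm farther back than shut.
Start: joints at [-1.299, 0.326, -0.193, 1.052, 0, 1.437], TCP at [217.128, -505.345, 231.281] pointing down, gripper open.
Joint ranges: [-2.65, 2.65], [-0.97, 1.79], [-1.3, 1.35], [-1.93, 2.1], [-1.47, 1.37], [-3.14, 3.14]. Speed limits (rad/s): [2.57, 2.57, 3.14, 3.14, 3.14, 3.14].

INTERFACE

Orientations are given as [roll, pitch, yaw] about the fixed x, y, z axes, in that order (R = Rz(yaw) Ry(pitch) Rx(roll)).
In Python, from bench import bot, solve_ik, imaging gives the robot as it stands. Calls block until the motion is done:
- bot.move_ptp(position, orientation): joint-space move of the TCP to a pose.
- bot.movel(position, rot=None, max_speed=150, threshold=None): straight line of the TCP; rot=None keeps the orientation; max_speed is the mean speed in mm/s. With threshold (N) it stops when the force on the tool has changed by that much, and returns True; else False.
- bot.move_j(angles): joint-space move.
- bot.grip(opening, effort=None): opening from 0.0 (shut) to 1.0 (fully open); effort is the grip in N (None keeps the last); returns when the fingers have stopped.
- bot.dwell(seconds).
- solve_ik(position, orientation): joint angles nearest the present ones, or None.
- bot.get_state(): the state.
- imaging.capture(name): name is "scene" or "side" or "wrist"; returns the picture (420x560x3 uint8, blue, green, red); there is no depth.
- imaging.camera_model(name): a dict with "K" (3x3 intrinsics, pixels), "k1" (the pictures are not rectified: a ray, as slopes to the right and down, at radius r is drawn at 1 + k1 r^2 times it, then the intrinsics apply), "position" and "rotation" of the camera in the world. Camera axes: x right, y up, looking along -z (the intrinsics and any distortion apply to the point x, -y, -z); pixel columns grow to the right and rows downward; lengths in mm; the calibration is good to about 2 mm. A picture is of the moment at which its call begins: read the wrist's pose just before it. camera_model takes no time and is no camera call; for the wrist camera it gives the pose at the moment of the call.
A pose or a line that the arm cannot do raises bot.IKError and nothing moves.
- bot.sign_off(): hands the job in; it is judged then, once.
The state is a dict: "t": time; "qpos": joint angles; "joint_velocities": joint speeds; "effort": joint torques, N m; "tcp_pos": TCP position; "orientation": TCP orientation; "contact_force": force on the tool from outside, world axes, zero at the start; "wrist_torque": the same for the moment, N m; "opening": opening from 0.0 (shut) to 1.0 (fully open); "gripper_force": force on a finger pad.
Only numpy, scipy, OpenCV 4.12 (cv2) and the standard library are available. Lean on these libraries where they do the work, as an engineer would, in place of code of your own. Each camera call takes 0.05 s, during which the arm holds its last target. There are 200 camera calls.

TASK

Two hinged steel nutcrackers lie on the worktop, and one has a walnut between its jaws. Crack that walnut: squeeze the two handles together until the shell's resistance gives way and the handles snap fully shut, then let go and leave the nutcracker lying flat about where it was. Leave the empty nutcracker and the white dish of nuts alone.

Things in the scene. Friction and masses are not known exactly. Their poses are not given: they have to be found in the camera images.
- cracker: Loaded nutcracker, loose, 0.4 kg: two steel bars 7 mm thick, 18 mm tall from the worktop up, hinged under a link plate at one end, splayed at the other, a light brown walnut (34 mm, top at z 35) held near the hinge. Origin: on the worktop, midway between the handles where to squeeze. +x to the hinge pins (x 105 mm), +y to the left handle, +z up. Walnut centre x 67 mm, handle ends x -30 mm.
- cracker_grip (a point): Squeezing place of the loaded nutcracker: 9 mm above its origin, midway between the handles at half their height; axes as the body's. Squeeze the outsides of the handles along y. Outside width here 57 mm open, 34 mm shut (at the ends 70 and 40 mm). Each handle needs about 11 N here at the peak, a little before half way; 20 N of grip is plenty. The cracker slides to centre itself.
- cracker_left (a joint): Angle of the loaded nutcracker's left handle, rad: 0 open with the walnut whole, 0.11 fully shut on its stop with the walnut cracked. The right handle moves as its mirror image. Resistance peaks at about 0.045 and is gone at about 0.075; released before that the handles spring open again, after it they snap shut by themselves and stay shut.
- empty_cracker: The other nutcracker, of the same make and size but with nothing between its jaws; origin and axes as on the loaded one; its handles lie anywhere between open and half shut. To be left alone.
- nut_dish: White round ramekin, 92 mm in diameter and 31 mm tall, with three whole walnuts in it that stand out some 10 mm above its rim; origin at the centre of its underside. To be left alone.

How it is judged (in metres and radians):
At the end, for the whole second after the job is handed in: The loaded nutcracker's handles are shut past the point where the shell gives (joint above 0.095 of 0.11 rad), and it lies flat and still on the worktop (within 10 degrees, 15 mm of the surface), within 50 mm of where it started (value of joint cracker_left above 0.095 rad and distance of cracker from where it was at the start of the episode below 0.05 m and angle between cracker's own z axis and vertical below 0.17 rad and height (world z) of cracker below 0.015 m and linear speed of cracker below 0.02 m/s); the robot touches nothing.
It fails at once if the empty nutcracker is moved by more than 20 mm (distance of empty_cracker from where it was at the start of the episode above 0.02 m).
It fails at once if the empty nutcracker is squeezed or gripped with more than 5 N (contact force between empty_cracker and the fingers above 5 N).
It fails at once if the dish of nuts is moved by more than 20 mm (distance of nut_dish from where it was at the start of the episode above 0.02 m).
It also fails if it takes over 32 s, if anything falls off the work surface, if the arm or the gripper's body presses on something with over 40 N, if the wrist force passes 120 N, or if a joint passes its speed limit or range.

## Working session

There is one attempt and no reset: what is moved stays moved. The work goes in short steps, each a Python script; the robot and the scene stay as the last script left them, time stands still between calls to the robot, and variables do not carry over. Pictures are saved under pics/ and viewed, at most 10 in all, crops included, and the job is handed in when it is done.

```bash
mkdir -p pics
python3 - <<'E'
from bench import bot, imaging
import cv2,numpy as np
for n in("scene","side"):
    cv2.imwrite(f"pics/{n}0.png",imaging.capture(n))
    m=imaging.camera_model(n);print(n,np.round(m["position"]),np.round(m["rotation"],2).tolist(),np.array(m["K"]).tolist(),m["k1"])
E
```

```text
scene [149. 663. 525.] [0.96, 0.0, -2.58] [[441.9219769964189, 0.0, 273.8819627608139], [0.0, 441.9219769964189, 209.9596429034757], [0.0, 0.0, 1.0]] -0.10304971438361878
side [160. 680. 529.] [0.97, -0.01, -2.59] [[488.5102985477767, 0.0, 278.02206048330856], [0.0, 488.5102985477767, 208.6700096186541], [0.0, 0.0, 1.0]] -0.0248330879156733
```

View pics/scene0.png

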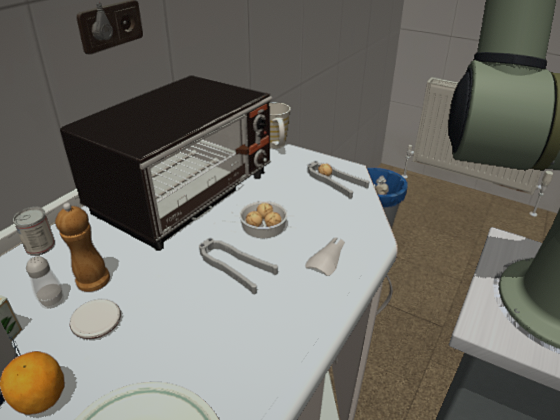

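View pics/side0.png

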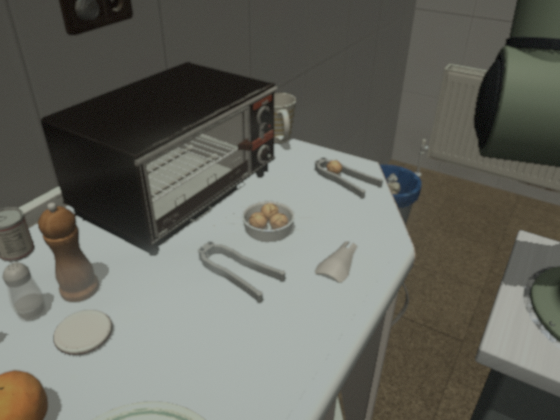

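The loaded cracker is the far one: in the scene picture its walnut is at (326,170), its handle ends are at about (368,185) and (351,194), and its hinge is at about (312,165). The empty cracker has its hinge at (208,244) and its handle ends at (276,270) and (254,289). The dish is at (264,219).

```bash
cat > h.py <<'E'
from bench import bot, imaging, solve_ik
import cv2, numpy as np
from scipy.spatial.transform import Rotation as Ro
def cam(n):
    m=imaging.camera_model(n); r=np.array(m["rotation"])
    R=Ro.from_euler('xyz',r).as_matrix() if r.size==3 else r
    return dict(K=np.array(m["K"]),d=np.array([m["k1"],0,0,0.]),p=np.array(m["position"]),R=R)
def pix2w(c,uv,z):
    u=cv2.undistortPoints(np.array([[uv]],float),c["K"],c["d"])[0,0]
    v=c["R"]@np.array([u[0],-u[1],-1]); return c["p"]+v*(z-c["p"][2])/v[2]
def w2pix(c,P):
    q=(np.atleast_2d(P)-c["p"])@c["R"]; q=q*[1,-1,-1]
    return cv2.projectPoints(q,np.zeros(3),np.zeros(3),c["K"],c["d"])[0][:,0]
E
python3 - <<'E'
from h import *
c=cam("scene");s=cam("side")
for n,uv,z in[("nut",(326,170),20),("endA",(368,186),15),("endB",(351,194),15),("hinge",(312,165),20),("ehinge",(208,244),20),("eA",(276,270),15),("eB",(254,289),15),("dish",(264,216),25)]:
    print(n,np.round(pix2w(c,uv,z)))
for n,uv,z in[("nut",(335,167),20),("endA",(381,183),15),("endB",(363,193),15),("dish",(268,215),25)]:
    print(n,np.round(pix2w(s,uv,z)))
w=cam("wrist");print(w["p"],bot.get_state()["tcp_pos"],bot.get_state()["orientation"],bot.get_state()["t"])
cv2.imwrite("pics/w0.png",imaging.capture("wrist"))
E
```

```text
nut [ 517. -151.   20.]
endA [ 411. -145.   15.]
endB [429. -95.  15.]
hinge [ 556. -154.   20.]
ehinge [577. 203.  20.]
eA [440. 192.  15.]
eB [446. 249.  15.]
dish [535.  83.  25.]
nut [ 520. -147.   20.]
endA [ 417. -146.   15.]
endB [432. -92.  15.]
dish [542.  81.  25.]
[ 283.63330568 -475.19138784  372.41291927] [ 217.0003579  -504.83901625  230.5917419 ] [-3.14007646e+00 -2.34349122e-04  4.05789898e-01] 0.1
```

View pics/w0.png

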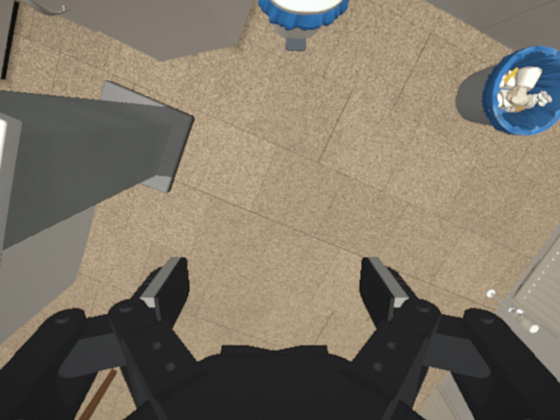

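The wrist camera sees only the floor from the start pose. I'll move over the loaded cracker, aligned with it and slightly behind, and look again.

Run:
```python
from h import *
yaw=-0.25
print(solve_ik([451,-127,1],[np.pi,0,yaw]))
bot.move_ptp([412,-117,190],[np.pi,0,yaw])
c=cam("wrist");im=imaging.capture("wrist")
import pickle;pickle.dump(c,open("c1.pkl","wb"))
cv2.imwrite("pics/w1.png",im);s=bot.get_state();print(s["t"],s["tcp_pos"],s["opening"])
```

```text
[-0.43222538  0.48112532 -0.6731172   0.41655381  0.          2.95936727]
1.8083 [ 412.23750721 -117.74630223  190.1265099 ] 1.003021014597751
```

View pics/w1.png

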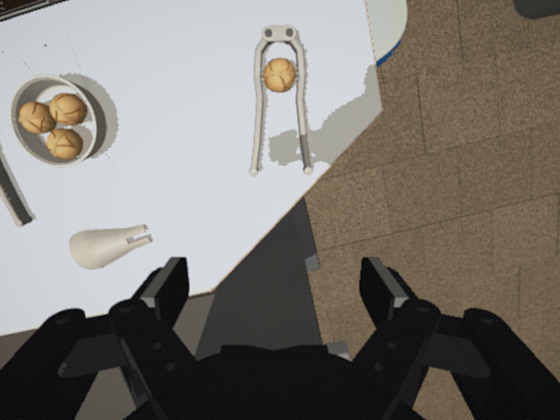

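The wrist view shows the hinge pins at (269,34) and (288,33), the walnut at (280,75), and the handle ends at (255,171) and (308,170). The cracker is well clear of the dish at (57,120).

Run:
```python
from h import *
import pickle
c=pickle.load(open("c1.pkl","rb"))
h=pix2w(c,(278.5,33.5),21);n=pix2w(c,(280,75),20)
a=pix2w(c,(255,171),18);b=pix2w(c,(308,170),18);e=(a+b)/2
d=(h-e)[:2];L=np.linalg.norm(d);yaw=np.arctan2(d[1],d[0]);u=d/L
o1=e[:2]+30*u;o2=n[:2]-67*u;o3=h[:2]-105*u
print(h,n,a,b,"L",L,"W",np.linalg.norm(a-b),yaw,o1,o2,o3)
o=(o1+o2+o3)/3
np.save("o.npy",[*o,yaw])
R=[np.pi,0,yaw]
bot.move_ptp([*o,60],R)
s=bot.get_state();print(s["t"],s["tcp_pos"],s["contact_force"])
print(bot.movel([*o,1],rot=R,max_speed=60,threshold=8))
s=bot.get_state();print(s["t"],s["tcp_pos"],s["contact_force"])
cv2.imwrite("pics/w2.png",imaging.capture("wrist"))
```

```text
[ 558.21280551 -158.70781332   21.        ] [ 521.93002182 -151.10570153   20.        ] [ 435.3221007  -101.60278668   18.        ] [ 422.17988629 -157.38142573   18.        ] L 132.71743785699334 W 57.305971535294944 -0.22195250737841962 [ 458.01507833 -136.09614579] [ 456.57356569 -136.35667979] [ 455.78850859 -135.59367477]
2.425 [ 456.46790941 -136.2971238    60.17490703] [-0.42076171 -0.16527818 -0.03353509]
False
3.5583 [ 457.0852326  -136.15051065    1.24984565] [ 0.51632913 -0.30067226 -0.04440638]
```

View pics/w2.png

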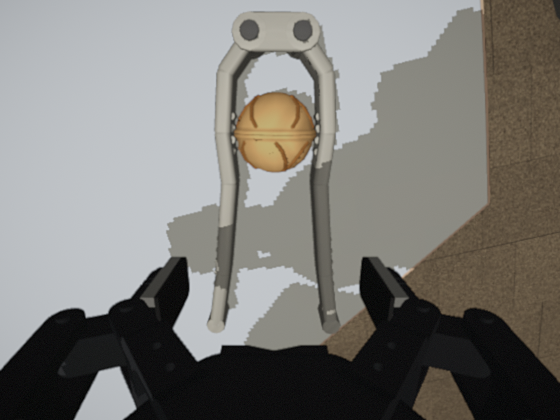

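Both handles lie between the open fingers and nothing is touching. Now I'll squeeze.

Run:
```python
from h import *
def p():
    s=bot.get_state();print(round(s["t"],2),s["tcp_pos"],s["contact_force"],"op",s["opening"],"F",s["gripper_force"])
bot.grip(0.62,20);p()
bot.grip(0.3,25);p();bot.dwell(0.4);p()
cv2.imwrite("pics/w3.png",imaging.capture("wrist"))
```

```text
4.03 [ 457.24613738 -136.23757714    1.68687168] [-1.23780421  0.22085003  6.17570547] op 0.6212486116404069 F 7.38558963581454
4.38 [ 457.60189008 -136.48860738    1.98827019] [-0.30340647  1.01818403  9.38479768] op 0.36945481108057693 F 24.25781068872311
4.78 [ 457.55643241 -136.44350162    1.97395617] [-0.49836118 -0.27346604  9.33185746] op 0.3653333662023425 F 24.256017407169566
```

View pics/w3.png

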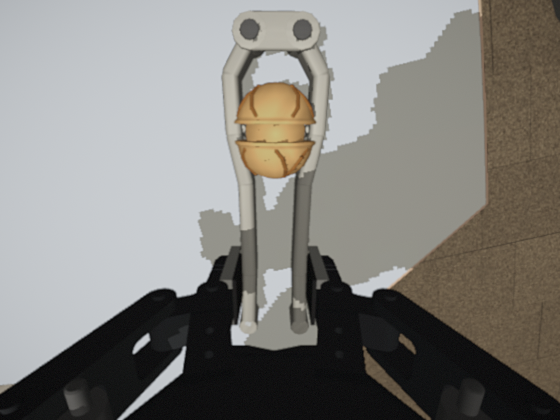

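The shell has split and the fingers stopped at 0.37, about 31 mm, so the handles are shut. I'll release, rise straight up and check.

Run:
```python
from h import *
o=np.load("o.npy")
bot.grip(0.9); bot.movel([o[0],o[1],100],max_speed=80)
u=np.array([np.cos(o[2]),np.sin(o[2])])
bot.movel([*(o[:2]-40*u),190])
bot.dwell(0.3)
s=bot.get_state();print(s["t"],s["contact_force"],s["gripper_force"])
cv2.imwrite("pics/w4.png",imaging.capture("wrist"))
```

```text
7.8333 [ 0.47032399 -0.87092958 -0.51643943] 0.0
```

View pics/w4.png

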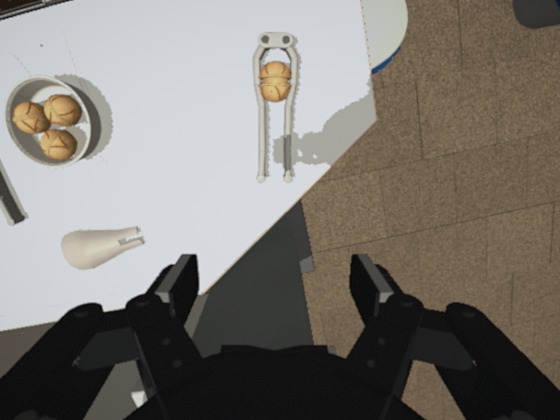

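The handles stayed shut with their ends at (263,178) and (288,178). The cracker lies flat where it was, and the gripper is clear of everything.

```bash
python3 -c "
from bench import bot
print(bot.sign_off())"
```

```text
the job is handed in; nothing more can be done
None
```

The walnut is cracked and the job is handed in: the loaded nutcracker lies flat and shut about where it was, the empty nutcracker and dish were left alone, and it took about 8 s of the 32 s; the hand-in call returned no verdict.

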